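Log and fit a fume-extractor filter in the wood-burning classroom

ROBOT

A 6-joint arm with a two-finger parallel gripper is mounted at the origin on the work surface. World frame = base frame: x ahead of the robot, y to its left, z up, the work surface at z = 0. Lengths are in mm, angles in degrees, forces in N, time in s.
With the tool pointing down it reaches from about 350 to 850 mm from the base axis. Payload 8.1 kg.
Tool frame: the origin (TCP) lies between the finger pads; the fingertips stand ahead of it and the grasp point (between the pads) lies 2 mm behind it (nose_length is the z of the fingertips in the tool frame, in mm); z points along the fingers, y is the direction in which the jaws open and shut (so a half turn about z gives the same grasp; the last joint's range is limited). The gripper opens to 85 mm and grips with 20 to 120 N. Pads are 22 mm wide; open, the fingers measure 114 mm over their backs; the gripper's body (76 mm by 85 mm) begins 54 mm behind the grasp point. The pads swing forward as they close: fully open they stand 13 mm farther back than shut.
Start: joints at [62.773, 7.471, 85.268, -0, 87.261, -4.893], TCP at [227.981, 555.004, 248.292] pointing down, gripper open.
Joint ranges: [-169.43, 169.43], [-51.17, 129.36], [1.28, 143.12], [-76.62, 256.62], [0, 156.53], [-152.29, 152.29]. Speed limits (degrees/s): [136.94, 136.94, 159.86, 180, 180, 180].

INTERFACE

Orientations are given as [roll, pitch, yaw] about the fixed x, y, z axes, in that order (R = Rz(yaw) Ry(pitch) Rx(roll)).
In Python, from bench import * gives the robot as it stands.
- The arm moves only by the tool jog_arm, never from a script. Its argument "plan" is a list of rows, each a list of 3 entries, a list of its own where there are three numbers: the turn, a rotation vector about the tool's x, y, z in degrees, then the shift along the tool's x, y, z in m, then the gripper's target within -1 to 1 (fully open at 1, half-way at 0, shut at -1). A call has 1 to 12 rows; each row is the pose to reach, as a shift and turn from the pose commanded when the call began, along the tool's axes at that moment; what a row does not reach only later rows make up. A row lasts 1/8 s, in which the tool goes at most 62.5 mm and 10.7 degrees, less where a joint would pass 70% of its speed; a pose out of reach is approached as far as the arm can. A call with a gripper value outside its range is refused whole. The fingers move at their own pace and stop on an object; "force" is the grip in N (left out, the last holds). Time passes only in rows, so rows that repeat a pose let the fingers close. It gives the time, the measured TCP pose, the force and the opening at its end, in the units of the state.
- sense(): the state, without advancing time (a new reading comes with each control period).
- snapshot(name): name is "scene" or "top" or "wrist"; returns (picture, depth): 420x560x3 uint8, blue, green, red; 420x560 float32, mm along the optical axis (not along the pixel's ray), 0 where there is no reading.
- camera_info(name): a dict with "fov_y" (degrees; the focal length in pixels is half the picture's height over the tangent of half this angle, whatever the lens; pixels are square), "cx", "cy" (the principal point, pixels), "dist_coeffs" ([k1, k2, p1, p2, k3] as OpenCV has them; the pictures are not rectified), "origin" and "orientation" of the camera in the world. Camera axes: x right, y down, z forward; pixel columns grow to the right and rows downward; lengths in mm; the calibration is good to about 2 mm. A picture is of the moment at which its call begins: read the wrist's pose just before it. camera_info takes no time and is no camera call; for the wrist camera it gives the pose at the moment of the call.
- hand_in(): hands the job in, once; it reports no verdict.
The state is a dict: "time": time; "joint_pos": joint angles; "qd": joint speeds; "joint_efforts": joint torques, N m; "tool_pos": TCP position; "tcp_rot": TCP orientation; "ft_force": force on the tool from outside, world axes, zero at the start; "wrist_torque": the same for the moment, N m; "finger_gap": finger opening in mm.
Only numpy, scipy, OpenCV 4.12 (cv2) and the standard library are available. Lean on these libraries where they do the work, as an engineer would, in place of code of your own. Each camera call takes 0.05 s, during which the arm holds its last target.

TASK

Log the filter change: take the handheld scanner, hold it steady and upright above the barcode label on the fume extractor for a couple of seconds, and stand it back on its charging pad. Then take the fresh filter cartridge (white with green handle), push it down into the extractor's bayonet socket against the spring until its shoulder meets the collar, twist it a quarter turn clockwise under the lip, and finish still gripping it there, pressed fully home and turned. Leave the spent dark cartridge and the other things on the table alone.

Things in the scene. Friction and masses are not known exactly. Their poses are not given: they have to be found in the camera images.
- extractor: white fume extractor, fixed, 220 (x) x 170 (y) x 85 mm high; on top a black square bayonet collar (84 x 84 mm, its top 100 mm above the table) and a barcode label. Origin: centre of its underside; collar centre 40 mm along its +x, label centre 64 mm along its -x. Lugs enter along its x axis and end along its y axis.
- socket (a point): centre of the socket's mouth, level with the collar's top. Round hole 48 mm across through a lip 6 mm thick, with two lug slots 17 mm wide along the extractor's +x and -x (flanked by yellow marks), reaching out to the collar's edge. Under the lip the lugs can turn clockwise seen from above (yaw decreasing), to stops about 5 degrees past the quarter turn; anticlockwise is blocked.
- spring_plate (a joint): travel (m) of the orange sprung plate in the socket: 0 = up, its top 8 mm below the collar's top; grows as pressed. The lugs clear the lip from 0.004; at 0.010 the cartridge's shoulder lies on the collar (fully home). It pushes back with 4 N at 0, 10 N at 0.010. Let go, it lifts a turned cartridge 6 mm, up against the lip.
- label (a point): centre of the white label with black bars (56 x 54 mm) on the extractor's top, facing up, 86 mm above the table.
- cartridge: fresh filter cartridge, 82 mm tall, 0.13 to 0.23 kg, standing on the table: grey spigot 42 mm across, 18 mm tall, with two lugs at the very bottom along its +x and -x (10 mm wide, 6 mm tall, out to 31 mm from the axis); above it a white can with green band, 66 mm across, from 18 mm (the shoulder) to 48 mm high; on top a green handle. Origin: centre of its underside, z up.
- handle (a point): middle of the fresh cartridge's green upright bar handle, 65 mm above the cartridge's underside on its axis. The bar is 56 mm long (along the cartridge's x, in line with the lugs), 16 mm thick (y) and 34 mm tall (from 48 to 82 mm above the underside).
- spent: the spent cartridge, the same shape, dark grey with a black handle; to be left where it stands. Origin: centre of its underside.
- scanner: handheld scanner, 110 mm tall, 0.16 kg, standing upright on its pad: red nose 60 (x) x 52 (y) x 24 mm at the bottom, with the reading window in its flat underside, looking straight down; above it a black grip 44 (x) x 32 (y) mm, from 24 to 110 mm high. It reads a label that lies 30 to 130 mm straight below the window. Origin: centre of the underside (the window), z up.
- pad: black charging pad of the scanner, fixed, 110 (x) x 100 (y) x 8 mm high, green strip at one edge. Origin: centre of its underside.
- pencil_cup: blue cup with pencils, 72 mm across, bystander. Origin: centre of its underside.
- glue: glue bottle 52 mm across, 95 mm tall, bystander. Origin: centre of its underside.
- tip_tin: small aluminium tin 68 mm across, 50 mm tall, bystander. Origin: centre of its underside.
- sanding_block: cork sanding block 100 x 60 x 30 mm, bystander. Origin: centre of its underside.
There are look-alikes about, which are no part of the job. Leave any orange or purple look-alike of the cartridge alone.

How it is judged (in metres and radians):
On the way, in this order (a step that is already met when the one before it is completed fails the run):
1. the scanner is held steady and upright with the label straight below its window (within 20 mm sideways), 30 to 130 mm away, for one second (x of label in the frame of scanner between -0.02 and 0.02 m and y of label in the frame of scanner between -0.02 and 0.02 m and z of label in the frame of scanner between -0.13 and -0.03 m and angle between scanner's own z axis and vertical below 0.2 rad and linear speed of scanner below 0.03 m/s and contact force between scanner and the fingers above 0.5 N), for 1 s.
2. the scanner stands upright on its pad again, let go (horizontal distance between scanner and pad below 0.035 m and height (world z) of scanner below 0.012 m and angle between scanner's own z axis and vertical below 0.1 rad and contact force between scanner and the fingers below 0.1 N and linear speed of scanner below 0.02 m/s), for 0.2 s.
3. the fresh cartridge is pushed into the socket with its lugs in line with the slots, pressing the spring plate down more than 3 mm (value of joint spring_plate above 0.003 m and horizontal distance between cartridge and socket below 0.006 m and angle between the x axis of cartridge and the x axis of extractor, either way round below 0.3 rad and contact force between cartridge and extractor above 1 N), for 0.05 s.
At the end, for the whole second after the job is handed in: The fresh cartridge stands upright in the socket (within 6 mm), its shoulder within 2.5 mm of the collar, spring plate down over 7.5 mm, turned a quarter turn (within 12 degrees), still gripped and held down; scanner upright on its pad (within 35 mm); spent cartridge moved under 30 mm (value of joint spring_plate above 0.0075 m and z of cartridge in the frame of socket below -0.0155 m and horizontal distance between cartridge and socket below 0.006 m and angle between the x axis of cartridge and the y axis of extractor, either way round below 0.21 rad and angle between cartridge's own z axis and vertical below 0.08 rad and contact force between the fingers and cartridge above 2 N and contact force between cartridge and extractor above 3 N and horizontal distance between scanner and pad below 0.035 m and height (world z) of scanner below 0.012 m and angle between scanner's own z axis and vertical below 0.1 rad and distance of spent from where it was at the start of the episode below 0.03 m); the arm keeps its last pose, push and grip.
It fails at once if the spent cartridge or another bystander is moved more than 30 mm (distance of any of spent, pencil_cup, glue, tip_tin, sanding_block from where it was at the start of the episode above 0.03 m).
It also fails if it takes over 72 s, if anything falls off the work surface, if the arm or the gripper's body presses on something with over 40 N, if the wrist force passes 120 N, or if a joint passes its speed limit or range.

## Working session

There is one attempt and no reset: what is moved stays moved. The work goes in short steps, Python scripts to look and compute and a tool call to move; the robot and the scene stay as the last step left them, time stands still between calls to the robot, and variables do not carry over. Pictures are saved under pics/ and viewed, and the job is handed in when it is done.

Besides the shell and the picture viewer there is one more tool, called after "Emit:" in YAML: its name, and indented under it one key for each argument. jog_arm: Moves the arm, as the interface text tells. Its arguments: {"type":"object","properties":{"plan":{"type":"array","items":{"type":"array"}},"force":{"type":"number"}},"required":["plan"]}

```bash
ls; mkdir -p pics
python3 - <<'E'
from bench import *
import cv2
print(sense())
for n in ["scene","top"]:
    p,d=snapshot(n); cv2.imwrite(f"pics/{n}0.png",p)
    import numpy as np
    np.save(f"pics/{n}0.npy",d); print(camera_info(n))
print(camera_info("wrist"))
E
```

```text
pics
{'time': 0.0, 'joint_pos': array([ 6.27728301e+01,  7.51557421e+00,  8.53313866e+01,  9.47716147e-04,
        8.72627232e+01, -4.89330154e+00]), 'qd': array([ 0.10988582,  0.08418177,  0.07238841,  0.01917648, -0.04722431,
       -0.06678481]), 'joint_efforts': array([-1.58286326e-03, -5.69399607e+01, -5.00541544e+01, -5.22487899e-04,
        1.51164655e-02,  7.28510508e-05]), 'tool_pos': array([227.72984309, 554.5182981 , 247.2193658 ]), 'tcp_rot': array([-1.79890797e+02, -1.02991797e-02,  1.57666076e+02]), 'ft_force': array([-0.032704  , -0.58735723,  0.45531475]), 'wrist_torque': array([-0.02367531, -0.01110274,  0.03488338]), 'finger_gap': 85.29397651039565}
{'fov_y': 51.70032672598396, 'cx': 282.0833326972432, 'cy': 210.00789118652213, 'dist_coeffs': array([-0.1361797,  0.       ,  0.       ,  0.       ,  0.       ]), 'origin': array([1437.65370345,  140.97466132, 1047.92312336]), 'orientation': array([-133.7890954 ,   -0.72623562,   99.52601968])}
{'fov_y': 48.019282391689245, 'cx': 280.04598524767596, 'cy': 210.4539221082483, 'dist_coeffs': array([0.01375648, 0.        , 0.        , 0.        , 0.        ]), 'origin': array([ 239.31648305,   23.52061991, 1665.51713074]), 'orientation': array([-171.1663653 ,   -0.53909479,  -90.77632278])}
{'fov_y': 60.793409990324506, 'cx': 283.26596712319673, 'cy': 209.26363815751483, 'dist_coeffs': array([-0.07358008,  0.        ,  0.        ,  0.        ,  0.        ]), 'origin': array([152.37320348, 586.63729101, 373.70128292]), 'orientation': array([1.61314645e+02, 9.79716395e-02, 6.76486210e+01])}
```

View pics/scene0.png

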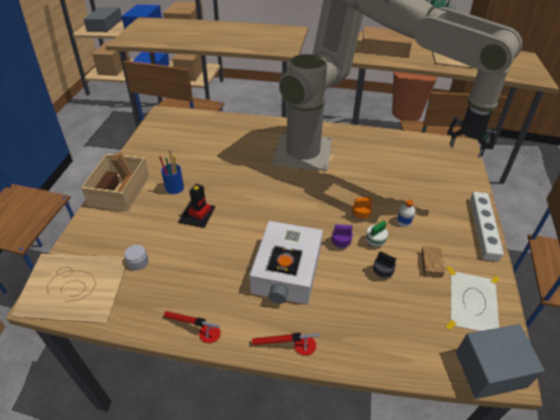

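View pics/top0.png

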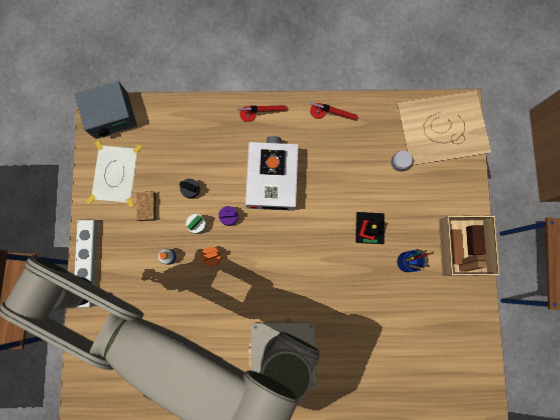

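The scene picture shows the extractor at (288,260), scanner on its pad at (198,205), fresh cartridge at (377,235), spent one at (385,265) and purple/orange look-alikes at (343,236)/(361,208). In the top view: extractor (272,175), label (271,192), collar (272,161), scanner (370,228), fresh cartridge (195,224), spent (190,188).

```bash
cat > h.py <<'E'
from bench import *
import cv2, numpy as np
from scipy.spatial.transform import Rotation as R
def cam(n):
    c=camera_info(n); f=210/np.tan(np.radians(c['fov_y']/2))
    K=np.array([[f,0,c['cx']],[0,f,c['cy']],[0,0,1]])
    return K,np.array(c['dist_coeffs']),np.array(c['origin'],float),R.from_euler('xyz',c['orientation'],degrees=True).as_matrix()
def rays(C,uv):
    K,D,o,M=C
    q=cv2.undistortPoints(np.array(uv,float).reshape(-1,1,2),K,D).reshape(-1,2)
    return np.c_[q,np.ones(len(q))]@M.T
def onplane(C,uv,z):
    r=rays(C,uv); return C[2]+r*((z-C[2][2])/r[:,2])[:,None]
def withdepth(C,uv,d):
    return C[2]+rays(C,uv)*np.asarray(d,float).reshape(-1,1)
def proj(C,P):
    K,D,o,M=C
    Rm=M.T
    return cv2.projectPoints(np.array(P,float).reshape(-1,1,3),cv2.Rodrigues(Rm)[0],-Rm@o,K,D)[0].reshape(-1,2)
def cloud(C,d):
    h,w=d.shape; v,u=np.mgrid[:h,:w]
    return withdepth(C,np.c_[u.ravel(),v.ravel()],d.ravel()).reshape(h,w,3)
E
python3 - <<'E'
from h import *
C=cam("top"); p=cv2.imread("pics/top0.png"); d=np.load("pics/top0.npy")
X=cloud(C,d)
print("table z",np.median(X[280:320,180:200,2]))
for n,u,v in [("label",271,192),("collar",272,161),("scanner",370,228),("fresh",195,224),("spent",190,188),("purple",229,216),("orange",212,254),("glue",166,256),("cup",412,260),("tin",402,160),("cork",146,206)]:
    w=X[v-10:v+11,u-10:u+11].reshape(-1,3); print(n,X[v,u].round(),"maxz",np.percentile(w[:,2],98).round())
for n,lo,hi,zlo,box in [("ext",(0,0,0),(0,0,0),78,(130,215,240,305))]:
    r0,r1,c0,c1=box
    s=X[r0:r1,c0:c1].reshape(-1,3); s=s[(s[:,2]>75)]
    rr=cv2.minAreaRect(s[:,:2].astype(np.float32)); print(n,rr)
for n,b in [("fresh",(205,240,180,212)),("spent",(172,204,174,206)),("scan",(205,250,350,390))]:
    r0,r1,c0,c1=b; s=X[r0:r1,c0:c1].reshape(-1,3); t=s[(s[:,2]>(70 if n!="scan" else 90))]
    print(n,len(t),t.mean(0).round(1),cv2.minAreaRect(t[:,:2].astype(np.float32)))
big=cv2.resize(p[130:280,130:430],None,fx=2.6,fy=2.6,interpolation=cv2.INTER_CUBIC); cv2.imwrite("pics/topz.png",big)
E
```

```text
table z -0.16099629828170237
label [549.  35.  83.] maxz 92.0
collar [657.  31.  87.] maxz 107.0
scanner [ 418. -291.  116.] maxz 125.0
fresh [443. 294.  76.] maxz 87.0
spent [566. 311.  85.] maxz 86.0
purple [470. 180.  71.] maxz 87.0
orange [340. 235.  84.] maxz 85.0
glue [335. 386.  93.] maxz 98.0
cup [ 315. -452.   22.] maxz 156.0
tin [ 665. -428.   52.] maxz 57.0
cork [515. 474.  30.] maxz 38.0
ext ((493.10906982421875, 38.16423034667969), (170.48440551757812, 505.0368957519531), 86.67977905273438)
fresh 99 [444.4 291.8 112.6] ((337.4778137207031, 173.96261596679688), (354.6434020996094, 57.46147155761719), 47.67267608642578)
spent 91 [559.9 308.8 150.3] ((424.33984375, 176.55552673339844), (478.83148193359375, 36.52000427246094), 43.95598602294922)
scan 166 [ 406.9 -277.   236.6] ((327.3365173339844, -157.54397583007812), (49.291996002197266, 399.62237548828125), 32.95726776123047)
```

View pics/topz.png

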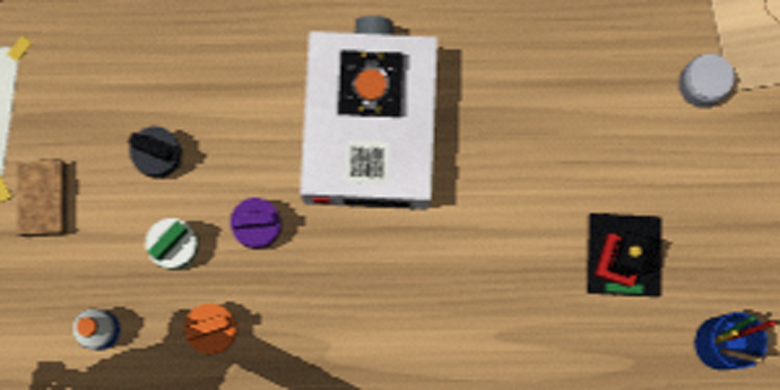

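The zoomed top view shows the extractor nearly aligned with world axes: collar around (372,83), label (367,162), cartridge with its green bar (170,242), scanner with the red nose (622,258). I'll get closer views with the wrist camera.

Emit:
jog_arm:
  plan:
    - [[0,0,0],[-0.03,-0.02,-0.01],1]
    - [[0,0,0],[-0.08,-0.05,-0.03],1]
    - [[0,0,0],[-0.13,-0.08,-0.05],1]
    - [[0,0,0],[-0.18,-0.11,-0.07],1]
    - [[0,0,0],[-0.23,-0.14,-0.08],1]
    - [[0,0,0],[-0.28,-0.17,-0.08],1]
    - [[0,0,0],[-0.32,-0.195,-0.08],1]
    - [[0,0,0],[-0.34,-0.205,-0.08],1]
    - [[0,0,0],[-0.345,-0.21,-0.08],1]
    - [[0,0,0],[-0.345,-0.21,-0.08],1]

```text
time: 1.35
tool_pos: [467.0, 229.8, 328.0]
tcp_rot: [-180.0, -0.0, 157.6]
ft_force: [0.5, 0.9, -1.5]
finger_gap: 85.3
```

Run:
```python
from h import *
s=sense(); print(s['time'],s['tool_pos'],s['tcp_rot'])
C=cam("wrist"); import pickle
p,d=snapshot("wrist"); cv2.imwrite("pics/w1.png",p); pickle.dump((C,p,d),open("pics/w1.pkl","wb"))
```

```text
1.35 [466.95276268 229.75959152 328.02167733] [-1.79984976e+02 -3.86668042e-02  1.57647084e+02]
```

View pics/w1.png

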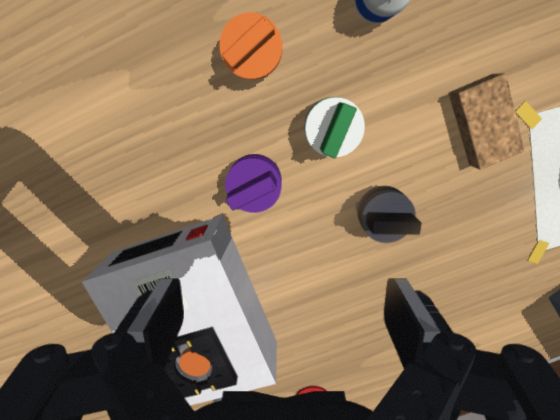

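The wrist picture shows the fresh cartridge at (335,127) with its green bar, purple look-alike (253,183), orange (252,46), spent (390,213), extractor at lower left with collar (197,363). Measuring it.

```bash
cat >> h.py <<'E'
def bar(C,p,lo,hi,box,z):
    hsv=cv2.cvtColor(p,cv2.COLOR_BGR2HSV); m=cv2.inRange(hsv,lo,hi)
    k=np.zeros_like(m); r0,r1,c0,c1=box; k[r0:r1,c0:c1]=m[r0:r1,c0:c1]
    n,l,st,ce=cv2.connectedComponentsWithStats(k); i=1+np.argmax(st[1:,4])
    v,u=np.nonzero(l==i); return np.c_[u,v]
def rect(C,uv,z):
    q=onplane(C,uv,z)[:,:2].astype(np.float32); return cv2.minAreaRect(q),cv2.boxPoints(cv2.minAreaRect(q)).round(1)
E
python3 - <<'E'
from h import *; import pickle
C,p,d=pickle.load(open("pics/w1.pkl","rb"))
uv=bar(C,p,(45,80,20),(85,255,255),(90,165,300,370),82)
print(len(uv),uv.mean(0)); print(rect(C,uv,82)); 
# green top only (bright)
hsv=cv2.cvtColor(p,cv2.COLOR_BGR2HSV); V=hsv[uv[:,1],uv[:,0],2]; print(np.percentile(V,[5,25,50,75,95]))
X=cloud(C,d)
P=X[uv[:,1],uv[:,0]]; print("z",np.percentile(P[:,2],[5,50,95])); t=P[abs(P[:,2]-82)<4]; print(len(t),t.mean(0),cv2.minAreaRect(t[:,:2].astype(np.float32)))
# can: white disc
m=(X[...,2]>30)&(X[...,2]<95); b=np.zeros_like(m); b[85:170,290:375]=1; m&=b
q=X[m]; w=q[q[:,2]>40]; print("can",len(w),cv2.minEnclosingCircle(w[:,:2].astype(np.float32)))
big=cv2.resize(p[80:240,200:440],None,fx=3.3,fy=3.3,interpolation=cv2.INTER_CUBIC); cv2.imwrite("pics/w1z.png",big)
# extractor roof
m=(abs(X[...,2]-85)<5); b=np.zeros_like(m); b[215:410,60:290]=1; m&=b; print("ext",m.sum(),np.median(X[m],0))
E
```

```text
970 [337.4        129.48350515]
(((449.46820068359375, 297.3725280761719), (18.867721557617188, 54.544769287109375), 46.66755676269531), array([[423.2, 309.2],
       [462.8, 271.8],
       [475.8, 285.5],
       [436.1, 322.9]], dtype=float32))
[ 48.   110.25 137.   139.   141.  ]
z [64.73268857 82.3656758  83.89959255]
811 [449.92375461 298.99835696  82.49374392] ((450.62493896484375, 298.61083984375), (15.84958553314209, 54.545982360839844), 47.38306427001953)
can 2734 ((451.08221435546875, 298.72479248046875), 33.15155029296875)
ext 10763 [563.31394357  76.60119211  85.7481984 ]
```

View pics/w1z.png

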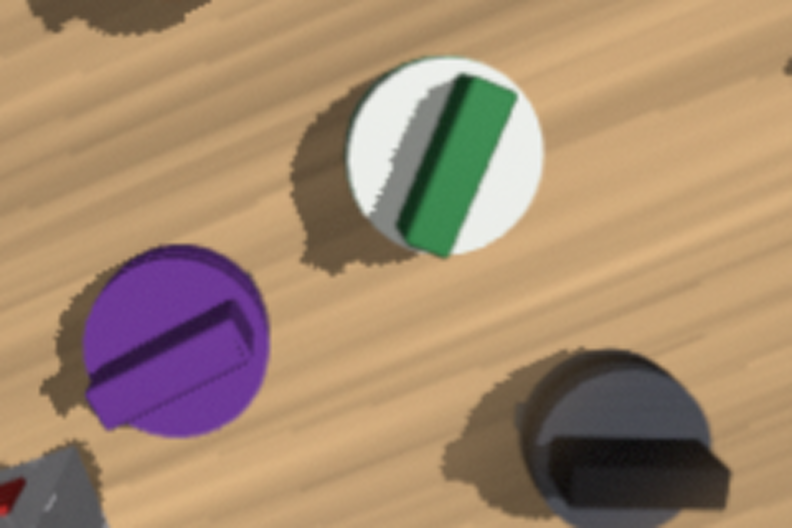

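The zoom shows the fresh cartridge's bar clean; it sits at about (450.6, 298.7) with the bar along yaw 137.4/-42.6° (16 x 55 mm, height 82: agrees). Now over the extractor.

Emit:
jog_arm:
  plan:
    - [[0,0,0],[-0.03,-0.017,0],1]
    - [[0,0,0],[-0.08,-0.045,0],1]
    - [[0,0,0],[-0.13,-0.075,0],1]
    - [[0,0,0],[-0.18,-0.105,0],1]
    - [[0,0,0],[-0.215,-0.125,0],1]
    - [[0,0,0],[-0.228,-0.131,0],1]
    - [[0,0,0],[-0.23,-0.132,0],1]
    - [[0,0,0],[-0.23,-0.132,0],1]

```text
time: 2.4
tool_pos: [629.4, 21.7, 328.5]
tcp_rot: [180.0, -0.0, 157.8]
ft_force: [0.1, 0.4, -0.1]
finger_gap: 85.6
```

Run:
```python
from h import *
s=sense(); print(s['time'],s['tool_pos'],s['tcp_rot'])
C=cam("wrist"); import pickle
p,d=snapshot("wrist"); cv2.imwrite("pics/w2.png",p); pickle.dump((C,p,d),open("pics/w2.pkl","wb"))
```

```text
2.4 [629.43912665  21.73086896 328.46034187] [ 1.79982008e+02 -1.38563316e-02  1.57759207e+02]
```

View pics/w2.png

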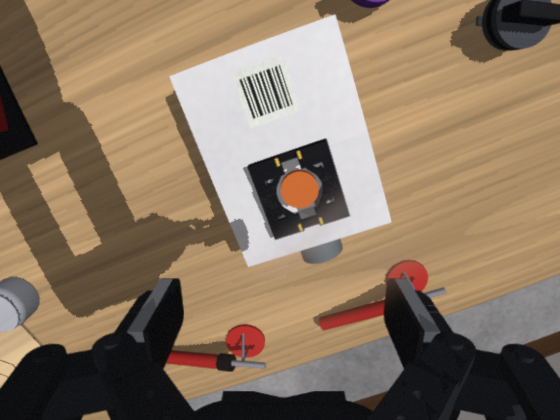

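This shows the whole extractor roof, label at (265,92), collar centre near (299,189) with yellow slot marks at (277..300,158) and (300..322,224).

Run:
```python
from h import *; import pickle
C,p,d=pickle.load(open("pics/w2.pkl","rb")); X=cloud(C,d)
hsv=cv2.cvtColor(p,cv2.COLOR_BGR2HSV)
def box(m,r0,r1,c0,c1):
    k=np.zeros(m.shape,bool); k[r0:r1,c0:c1]=m[r0:r1,c0:c1]; return k
def big(m):
    n,l,st,ce=cv2.connectedComponentsWithStats(m.astype(np.uint8)); return l==1+np.argmax(st[1:,4])
# roof
m=big(box((hsv[...,1]<45)&(hsv[...,2]>150)&(abs(X[...,2]-85)<6),5,275,160,400))
v,u=np.nonzero(m); print("roof z",np.median(X[m][:,2]),rect(C,np.c_[u,v],85))
t=X[m]; print(cv2.minAreaRect(t[:,:2].astype(np.float32)))
# collar black
m=big(box(hsv[...,2]<70,130,245,240,355)); m2=box(abs(X[...,2]-100)<5,130,245,240,355)
v,u=np.nonzero(m); print("collar dark",rect(C,np.c_[u,v],100))
print("collar z",np.median(X[m][:,2]),cv2.minAreaRect(X[m2][:,:2].astype(np.float32)))
# orange plate
m=big(box((hsv[...,0]<20)&(hsv[...,1]>150)&(hsv[...,2]>120),150,230,265,335)); v,u=np.nonzero(m)
print("plate z",np.median(X[m][:,2]),onplane(C,[np.r_[u.mean(),v.mean()]],92)); c=cv2.minEnclosingCircle(np.c_[u,v].astype(np.float32)); print(c,onplane(C,[c[0]],92))
# yellow marks
m=box((hsv[...,0]>20)&(hsv[...,0]<35)&(hsv[...,1]>150)&(hsv[...,2]>150),140,240,250,350)
n,l,st,ce=cv2.connectedComponentsWithStats(m.astype(np.uint8))
print([(tuple(a.round(1)),s[4],onplane(C,[a],100)[0][:2].round(1)) for a,s in zip(ce[1:],st[1:]) if s[4]>3])
# label bars
m=box(hsv[...,2]<110,60,125,235,300); v,u=np.nonzero(m); print("bars",rect(C,np.c_[u,v],86))
```

```text
roof z 85.80575989368776 (((613.8290405273438, 32.985450744628906), (170.6982879638672, 221.05123901367188), 86.63109588623047), array([[498.5, -45.7],
       [719.1, -58.7],
       [729.2, 111.7],
       [508.5, 124.7]], dtype=float32))
((613.9119262695312, 32.99647521972656), (170.7552032470703, 221.2342529296875), 86.72331237792969)
collar dark (((652.112060546875, 30.518360137939453), (82.96503448486328, 84.1584701538086), 86.68534851074219), array([[607.7,  -8.5],
       [691.7, -13.3],
       [696.5,  69.5],
       [612.5,  74.4]], dtype=float32))
collar z 100.6968792441682 ((653.7646484375, 30.93721580505371), (84.41935729980469, 84.731689453125), 86.7015609741211)
plate z 92.79335160343223 [[652.93879809  31.04432954  92.        ]]
((299.3529357910156, 189.0), 18.88693618774414) [[653.10298104  31.24197968  92.        ]]
[((np.float64(298.9), np.float64(154.5)), np.int32(22), array([617.6,  44.3])), ((np.float64(277.0), np.float64(162.0)), np.int32(21), array([616.3,  21.3]))]
bars (((549.6204223632812, 35.05298614501953), (37.77958679199219, 38.91679000854492), 86.87310791015625), array([[529.2,  17.3],
       [568. ,  15.1],
       [570.1,  52.9],
       [531.2,  55. ]], dtype=float32))
```

Extractor centre (613.8, 33.0), yaw -3.35° (170.7 x 221 mm, matches), so the socket is ≈(653.6, 30.8) and the label ≈(549.8, 36). Both agree with their direct measurements. Next, look at the scanner.

Emit:
jog_arm:
  plan:
    - [[0,0,0],[0.002,-0.03,0],1]
    - [[0,0,0],[0.006,-0.08,0],1]
    - [[0,0,0],[0.01,-0.135,0],1]
    - [[0,0,0],[0.014,-0.19,0.01],1]
    - [[0,0,0],[0.018,-0.245,0.015],1]
    - [[0,0,0],[0.022,-0.295,0.02],1]
    - [[0,0,0],[0.026,-0.335,0.025],1]
    - [[0,0,0],[0.028,-0.358,0.03],1]
    - [[0,0,0],[0.028,-0.365,0.03],1]
    - [[0,0,0],[0.028,-0.365,0.03],1]

```text
time: 3.7
tool_pos: [465.7, -306.1, 298.8]
tcp_rot: [180.0, 0.0, 157.7]
ft_force: [0.7, 0.6, -0.6]
finger_gap: 85.4
```

Run:
```python
from h import *
import bench; print([x for x in dir(bench) if not x.startswith('_')])
s=sense(); print(s['time'],s['tool_pos'],s['tcp_rot'],s['joint_pos'])
C=cam("wrist"); import pickle
p,d=snapshot("wrist"); cv2.imwrite("pics/w3.png",p); pickle.dump((C,p,d),open("pics/w3.pkl","wb"))
```

```text
['PlanningError', 'camera_info', 'hand_in', 'nose_length', 'sense', 'snapshot']
3.7 [ 465.67106026 -306.07749503  298.75275518] [1.79987532e+02 3.71940879e-02 1.57693696e+02] [-3.86019776e+01 -9.97465511e-02  8.79344106e+01  2.24193508e-02
  9.21331344e+01 -1.06294837e+02]
```

View pics/w3.png

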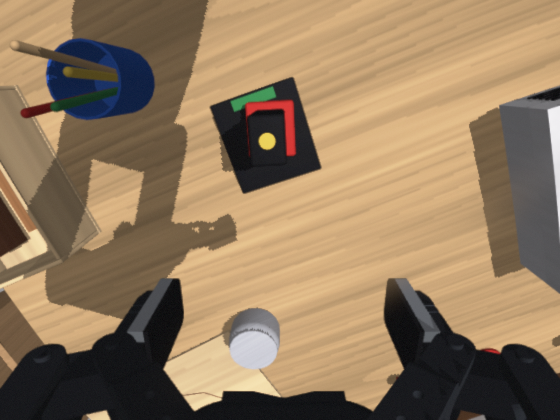

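The picture shows the scanner on its pad: black grip top with a yellow button at (266,141), red nose (275,125), pad corners around (210,105)–(320,168).

Run:
```python
from h import *; import pickle, bench
print("nose",bench.nose_length if not callable(bench.nose_length) else bench.nose_length())
C,p,d=pickle.load(open("pics/w3.pkl","rb")); X=cloud(C,d)
hsv=cv2.cvtColor(p,cv2.COLOR_BGR2HSV)
def box(m,r0,r1,c0,c1):
    k=np.zeros(m.shape,bool); k[r0:r1,c0:c1]=m[r0:r1,c0:c1]; return k
B=(70,200,200,330)
for n,z,tol in [("grip top",118,5),("nose",32,5),("pad",8,4)]:
    m=box(abs(X[...,2]-z)<tol,*B)
    if n=="pad": m&=(hsv[...,2]<60)|((hsv[...,0]>45)&(hsv[...,0]<85)&(hsv[...,1]>90))
    if n=="nose": m&=((hsv[...,0]<10)|(hsv[...,0]>170))&(hsv[...,1]>120)
    print(n,m.sum(),np.median(X[m],0).round(1),cv2.minAreaRect(X[m][:,:2].astype(np.float32)))
m=box((hsv[...,0]>20)&(hsv[...,0]<35)&(hsv[...,1]>120)&(hsv[...,2]>120),125,155,250,285); v,u=np.nonzero(m)
print("yellow",len(u),onplane(C,[[u.mean(),v.mean()]],118), np.median(X[m],0))
cv2.imwrite("pics/w3z.png",cv2.resize(p[70:200,190:340],None,fx=4,fy=4,interpolation=cv2.INTER_CUBIC))
```

```text
nose 17.0
grip top 1924 [ 422.6 -302.6  118.7] ((423.68817138671875, -303.1545104980469), (32.19643020629883, 44.53992462158203), 70.77422332763672)
nose 823 [ 410.7 -287.4   32.4] ((423.7331237792969, -303.09576416015625), (52.205955505371094, 59.03772735595703), 70.59661102294922)
pad 4828 [ 432.4 -326.3    8.8] ((432.33538818359375, -313.042724609375), (98.3542251586914, 107.63265228271484), 86.17123413085938)
yellow 233 [[ 424.02224524 -303.31693254  118.        ]] [ 423.76066843 -303.09729587  120.15549264]
```

View pics/w3z.png

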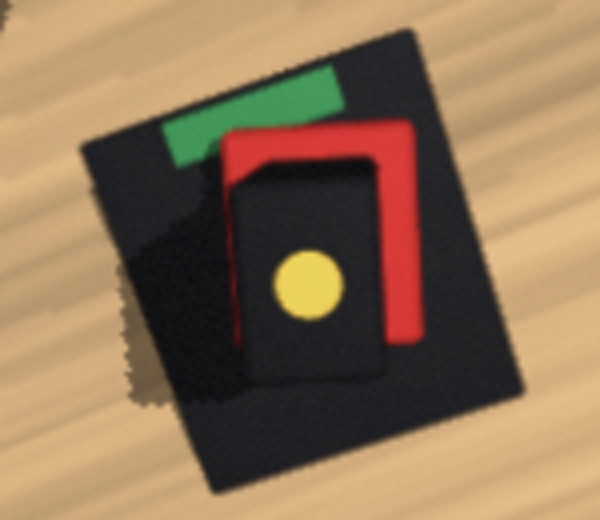

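Scanner at (423.7, -303.1), x axis along 160.8°; grip 32 x 44.5 and nose 52 x 59 match the given sizes. Grasp it.

Emit:
jog_arm:
  plan:
    - [[0,0,-1],[0.01,-0.003,0.03],1]
    - [[0,0,-3],[0.025,-0.008,0.07],1]
    - [[0,0,-3],[0.04,-0.0123,0.11],1]
    - [[0,0,-3],[0.04,-0.0123,0.145],1]
    - [[0,0,-3],[0.04,-0.0123,0.175],1]
    - [[0,0,-3],[0.04,-0.0123,0.2],1]
    - [[0,0,-3],[0.04,-0.0123,0.215],1]
    - [[0,0,-3],[0.04,-0.0123,0.218],1]
    - [[0,0,-3],[0.04,-0.0123,0.218],-0.5]
    - [[0,0,-3],[0.04,-0.0123,0.218],-1]
    - [[0,0,-3],[0.04,-0.0123,0.218],-1]
    - [[0,0,-3],[0.04,-0.0123,0.218],-1]
  force: 45

```text
time: 5.25
tool_pos: [424.1, -303.5, 81.2]
tcp_rot: [-180.0, 0.1, 160.7]
ft_force: [-0.4, 0.8, 4.9]
finger_gap: 31.7
```

Run:
```python
from h import *
s=sense(); print({k:np.round(v,2) for k,v in s.items()})
```

```text
{'time': np.float64(5.25), 'joint_pos': array([ -41.22,    3.83,  107.35,    0.  ,   68.74, -111.88]), 'qd': array([ 0.  ,  0.15, -0.01, -0.03,  0.01, -0.04]), 'joint_efforts': array([ 1.000e-02, -4.624e+01, -4.301e+01, -1.200e-01, -2.500e-01,
        0.000e+00]), 'tool_pos': array([ 424.1 , -303.47,   81.22]), 'tcp_rot': array([-1.7997e+02,  8.0000e-02,  1.6066e+02]), 'ft_force': array([-0.37,  0.82,  4.88]), 'wrist_torque': array([0.18, 0.01, 0.02]), 'finger_gap': np.float64(31.7)}
```

Gripped at 31.7 mm opening, as wide as the grip. Lift and carry over the label.

Emit:
jog_arm:
  plan:
    - [[0,0,0],[0,0,-0.015],-1]
    - [[0,0,0],[0,0,-0.05],-1]
    - [[0,0,0],[0,0.02,-0.095],-1]
    - [[0,0,0],[-0.001,0.06,-0.13],-1]
    - [[0,0,0],[-0.002,0.11,-0.15],-1]
    - [[0,0,0],[-0.003,0.165,-0.15],-1]
    - [[0,0,0],[-0.004,0.22,-0.15],-1]
    - [[0,0,0],[-0.005,0.27,-0.15],-1]
    - [[0,0,0],[-0.006,0.315,-0.15],-1]
    - [[0,0,0],[-0.007,0.345,-0.15],-1]
    - [[0,0,0],[-0.007,0.3585,-0.15],-1]
    - [[0,0,0],[-0.007,0.3615,-0.15],-1]

```text
time: 6.75
tool_pos: [549.8, 36.0, 230.5]
tcp_rot: [-180.0, -0.0, 160.7]
ft_force: [-0.1, 0.5, -1.9]
finger_gap: 31.1
```

Emit:
jog_arm:
  plan:
    - [[0,0,0],[0,0,0],-1]
    - [[0,0,0],[0,0,0],-1]
    - [[0,0,0],[0,0,0],-1]
    - [[0,0,0],[0,0,0],-1]

```text
time: 7.25
tool_pos: [549.8, 35.4, 230.3]
tcp_rot: [-180.0, 0.0, 160.6]
ft_force: [-0.8, -0.8, -1.3]
finger_gap: 31.7
```

Run:
```python
from h import *
s=sense(); print(s['time'],s['tool_pos'],s['tcp_rot'],s['finger_gap'])
for n in ["scene","wrist"]:
    p,d=snapshot(n); cv2.imwrite(f"pics/{n}4.png",cv2.resize(p[180:320,200:400],None,fx=4,fy=4,interpolation=cv2.INTER_CUBIC) if n=="scene" else p)
```

```text
7.25 [549.83876625  35.36047926 230.33694502] [-1.79996370e+02  3.06774351e-03  1.60630948e+02] 31.67991861619436
```

View pics/scene4.png

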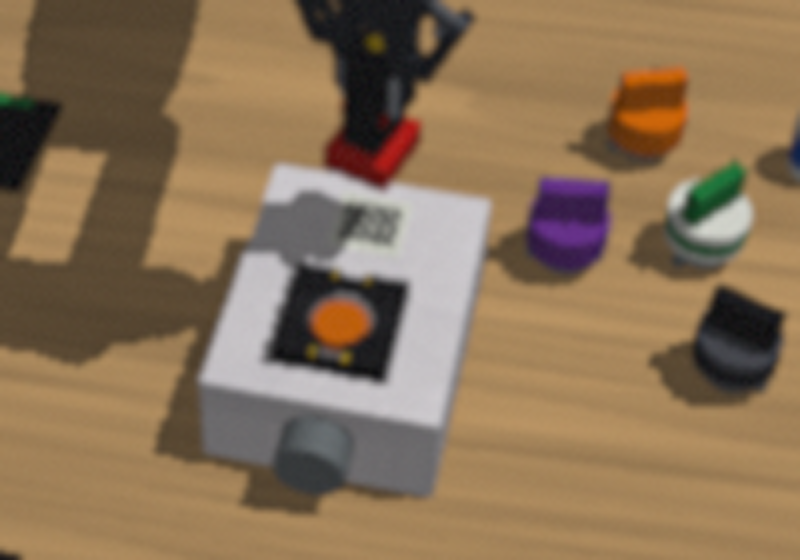

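View pics/wrist4.png

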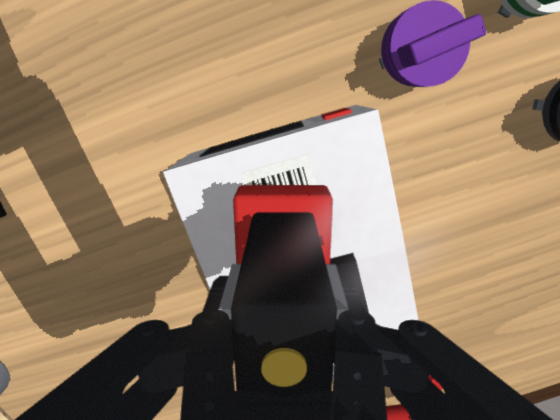

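The scanner hangs upright in the jaws above the label (scene view: nose at (373,150), label (373,222) in the zoomed crop). Hold for two seconds.

Emit:
jog_arm:
  plan:
    - [[0,0,0],[0,0,0],-1]
    - [[0,0,0],[0,0,0],-1]
    - [[0,0,0],[0,0,0],-1]
    - [[0,0,0],[0,0,0],-1]
    - [[0,0,0],[0,0,0],-1]
    - [[0,0,0],[0,0,0],-1]
    - [[0,0,0],[0,0,0],-1]
    - [[0,0,0],[0,0,0],-1]
    - [[0,0,0],[0,0,0],-1]
    - [[0,0,0],[0,0,0],-1]
    - [[0,0,0],[0,0,0],-1]
    - [[0,0,0],[0,0,0],-1]

```text
time: 8.85
tool_pos: [549.9, 35.8, 230.3]
tcp_rot: [-180.0, 0.0, 160.7]
ft_force: [0.2, -0.6, -1.0]
finger_gap: 31.8
```

Emit:
jog_arm:
  plan:
    - [[0,0,0],[0,0,0],-1]
    - [[0,0,0],[0,-0.025,0],-1]
    - [[0,0,0],[0,-0.075,0],-1]
    - [[0,0,0],[0.001,-0.13,0],-1]
    - [[0,0,0],[0.003,-0.185,0],-1]
    - [[0,0,0],[0.005,-0.24,0],-1]
    - [[0,0,0],[0.006,-0.29,0],-1]
    - [[0,0,0],[0.007,-0.33,0],-1]
    - [[0,0,0],[0.007,-0.354,0.01],-1]
    - [[0,0,0],[0.007,-0.3615,0.03],-1]
    - [[0,0,0],[0.007,-0.3615,0.06],-1]
    - [[0,0,0],[0.007,-0.3615,0.09],-1]

```text
time: 10.35
tool_pos: [423.6, -303.4, 139.7]
tcp_rot: [-180.0, 0.0, 160.6]
ft_force: [0.3, -0.4, -1.5]
finger_gap: 31.8
```

Emit:
jog_arm:
  plan:
    - [[0,0,0],[0,0,0.02],-1]
    - [[0,0,0],[0,0,0.035],-1]
    - [[0,0,0],[0,0,0.047],-1]
    - [[0,0,0],[0,0,0.054],-1]
    - [[0,0,0],[0,0,0.058],-1]
    - [[0,0,0],[0,0,0.0598],-1]
    - [[0,0,0],[0,0,0.0598],-1]
    - [[0,0,0],[0,0,0.0598],-1]

```text
time: 11.35
tool_pos: [424.0, -303.3, 81.3]
tcp_rot: [-180.0, 0.1, 160.7]
ft_force: [-2.3, 0.1, 2.9]
finger_gap: 31.6
```

Contact with the pad felt at the same height as at pickup. Open, wait, then rise.

Emit:
jog_arm:
  plan:
    - [[0,0,0],[0,0,0],0]
    - [[0,0,0],[0,0,0],1]
    - [[0,0,0],[0,0,0],1]
    - [[0,0,0],[0,0,0],1]
    - [[0,0,0],[0,0,-0.02],1]
    - [[0,0,0],[0,0,-0.06],1]
    - [[0,0,0],[0,0,-0.115],1]
    - [[0,0,0],[-0.01,0,-0.17],1]
    - [[0,0,0],[-0.03,0,-0.21],1]
    - [[0,0,0],[-0.04,0,-0.23],1]
    - [[0,0,0],[-0.04,0,-0.23],1]

```text
time: 12.72
tool_pos: [462.4, -316.9, 312.3]
tcp_rot: [-179.9, 0.2, 160.7]
ft_force: [-0.4, -0.2, -0.5]
finger_gap: 85.6
```

Run:
```python
from h import *
s=sense(); print(s['time'],s['tool_pos'],s['tcp_rot'],s['ft_force'])
C=cam("wrist"); p,d=snapshot("wrist"); cv2.imwrite("pics/w5.png",p)
X=cloud(C,d)
for z in (118,):
    m=abs(X[...,2]-z)<5; n,l,st,ce=cv2.connectedComponentsWithStats(m[:260].astype(np.uint8)); i=1+np.argmax(st[1:,4]); print(st[i],cv2.minAreaRect(X[:260][l==i][:,:2].astype(np.float32)),np.median(X[:260][l==i][:,2]))
```

```text
12.725 [ 462.3867427  -316.86607244  312.3314588 ] [-179.93094624    0.18994427  160.6848328 ] [-0.43099228 -0.18677563 -0.45500151]
[ 266  111   36   50 1780] ((423.7666320800781, -302.5606384277344), (31.799915313720703, 43.64268493652344), 70.74189758300781) 118.6852063125653
```

View pics/w5.png

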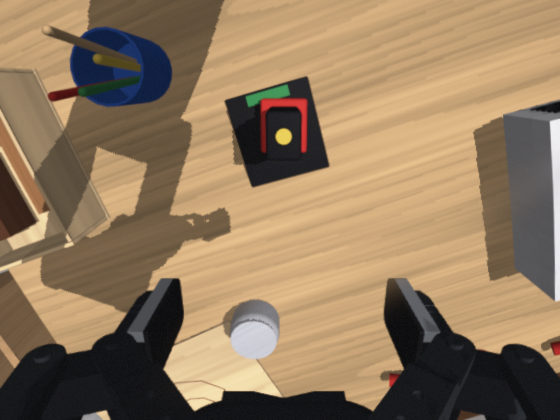

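The scanner stands upright on the pad at its old place ((283,137) in picture; 423.8, -302.6, top at 118.7). Now across to the fresh cartridge, turning the tool in line with its bar.

Emit:
jog_arm:
  plan:
    - [[0,0,0],[0.01,0.027,0],1]
    - [[0,0,2],[0.028,0.075,0],1]
    - [[0,0,4],[0.047,0.127,0],1]
    - [[0,0,7],[0.066,0.179,0],1]
    - [[0,0,10],[0.086,0.231,0],1]
    - [[0,0,13],[0.105,0.283,0],1]
    - [[0,0,16],[0.124,0.335,0],1]
    - [[0,0,19],[0.143,0.387,0],1]
    - [[0,0,21],[0.163,0.439,0.01],1]
    - [[0,0,23.3],[0.181,0.488,0.02],1]
    - [[0,0,23.3],[0.196,0.528,0.03],1]
    - [[0,0,23.3],[0.204,0.55,0.04],1]

```text
time: 14.28
tool_pos: [449.2, 271.7, 267.7]
tcp_rot: [-179.8, -0.1, 137.5]
ft_force: [-0.4, -0.3, 0.7]
finger_gap: 85.3
```

Run:
```python
from h import *
s=sense(); print(s['time'],s['tool_pos'],s['tcp_rot'],s['joint_pos'],s['qd'])
C=cam("wrist"); p,d=snapshot("wrist"); cv2.imwrite("pics/w6.png",p); X=cloud(C,d)
hsv=cv2.cvtColor(p,cv2.COLOR_BGR2HSV); m=(abs(X[...,2]-82)<5)&(cv2.inRange(hsv,(45,80,20),(85,255,255))>0); m[300:]=0
print(m.sum(),cv2.minAreaRect(X[m][:,:2].astype(np.float32)))
```

```text
14.275 [449.2053868  271.66504085 267.72567592] [-1.79820633e+02 -8.53309444e-02  1.37475129e+02] [ 2.55590927e+01 -4.45516884e+00  9.53838318e+01  1.22166252e-02
  8.92695911e+01 -2.19163462e+01] [17.60458802 15.51610706 -6.26812206 -0.5386005  -9.15339549 17.95550586]
1021 ((450.3466796875, 300.1540832519531), (15.084700584411621, 53.587066650390625), 47.784114837646484)
```

View pics/w6.png

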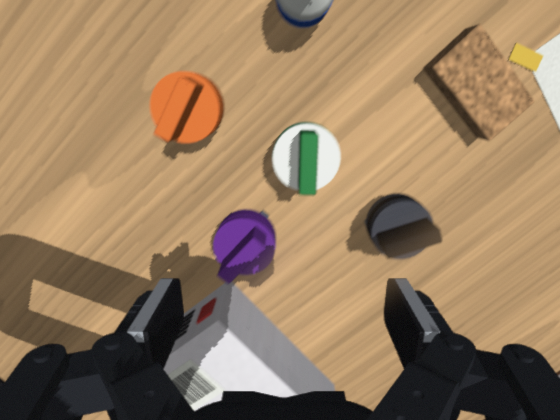

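Picture: fresh cartridge at (307,158), bar now vertical in the picture, parallel to the jaw faces; spent one (400,226), purple (243,243) well clear of the finger paths. Descend and grip.

Emit:
jog_arm:
  plan:
    - [[0,0,0],[0.012,0.013,0.01],1]
    - [[0,0,0],[0.0196,0.0209,0.035],1]
    - [[0,0,0],[0.0196,0.0209,0.07],1]
    - [[0,0,0],[0.0196,0.0209,0.11],1]
    - [[0,0,0],[0.0196,0.0209,0.145],1]
    - [[0,0,0],[0.0196,0.0209,0.175],1]
    - [[0,0,0],[0.0196,0.0209,0.193],1]
    - [[0,0,0],[0.0196,0.0209,0.201],1]
    - [[0,0,0],[0.0196,0.0209,0.201],1]

```text
time: 15.45
tool_pos: [450.8, 298.9, 69.6]
tcp_rot: [-180.0, -0.0, 137.4]
ft_force: [-0.7, -0.4, 1.1]
finger_gap: 85.3
```

Run:
```python
from h import *
s=sense(); print(s['time'],s['tool_pos'],s['tcp_rot'],s['ft_force'])
p,d=snapshot("wrist"); cv2.imwrite("pics/w7.png",p)
```

```text
15.45 [450.76860311 298.87222609  69.55994611] [-1.79992969e+02 -2.60307472e-03  1.37353155e+02] [-0.70896733 -0.35086228  1.06135895]
```

View pics/w7.png

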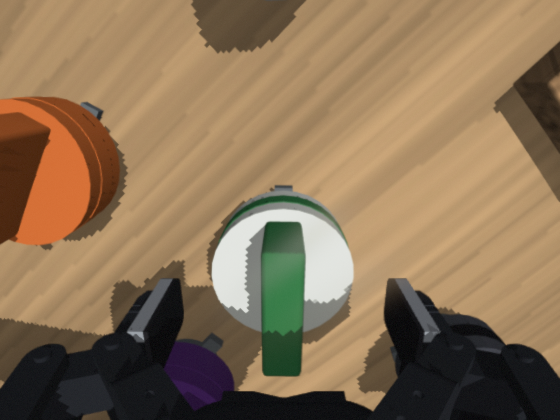

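The green bar stands centred between the jaws (x≈283), parallel to the pads; its lug shows at (283,188). Close.

Emit:
jog_arm:
  plan:
    - [[0,0,0],[0,0,0],0]
    - [[0,0,0],[0,0,0],-0.6]
    - [[0,0,0],[0,0,0],-1]
    - [[0,0,0],[0,0,0],-1]
    - [[0,0,0],[0,0,0],-1]
    - [[0,0,0],[0,0,0],-1]
  force: 90

```text
time: 16.25
tool_pos: [450.9, 299.0, 69.8]
tcp_rot: [180.0, 0.0, 137.4]
ft_force: [-0.1, -0.3, 4.3]
finger_gap: 14.5
```

Run:
```python
from h import *
s=sense(); print({k:np.round(v,2) for k,v in s.items()})
```

```text
{'time': np.float64(16.25), 'joint_pos': array([ 28.12,   7.7 , 104.52,   0.  ,  67.75, -19.24]), 'qd': array([-0.01, -0.07,  0.08,  0.05, -0.02,  0.01]), 'joint_efforts': array([-6.000e-02, -4.972e+01, -4.304e+01, -4.000e-02, -1.400e-01,
        0.000e+00]), 'tool_pos': array([450.92, 299.05,  69.81]), 'tcp_rot': array([1.7997e+02, 1.0000e-02, 1.3736e+02]), 'ft_force': array([-0.11, -0.27,  4.27]), 'wrist_torque': array([-0.01,  0.03, -0.  ]), 'finger_gap': np.float64(14.45)}
```

Gripped (14.5 mm at 90 N on the 16 mm bar). Lift, carry to the socket while turning to yaw 176.65°.

Emit:
jog_arm:
  plan:
    - [[0,0,0],[0,0,-0.01],-1]
    - [[0,0,0],[0,0,-0.035],-1]
    - [[0,0,0],[0,0,-0.07],-1]
    - [[0,0,0],[0,0,-0.11],-1]
    - [[0,0,0],[-0.01,-0.002,-0.14],-1]
    - [[0,0,-3],[-0.04,-0.008,-0.15],-1]
    - [[0,0,-8],[-0.08,-0.016,-0.15],-1]
    - [[0,0,-14],[-0.125,-0.024,-0.15],-1]
    - [[0,0,-20],[-0.17,-0.032,-0.15],-1]
    - [[0,0,-26],[-0.215,-0.04,-0.15],-1]
    - [[0,0,-32],[-0.26,-0.048,-0.15],-1]
    - [[0,0,-36],[-0.295,-0.054,-0.15],-1]

```text
time: 17.75
tool_pos: [631.7, 57.6, 219.4]
tcp_rot: [-180.0, -0.0, 173.5]
ft_force: [-0.6, 0.7, -1.4]
finger_gap: 14.4
```

Run:
```python
from h import *
s=sense(); print(s['time'],s['tool_pos'],s['tcp_rot'],s['ft_force'])
a=np.radians(137.4); b=np.radians(137.4+36)
x=np.array([np.cos(a),np.sin(a)]);y=np.array([np.sin(a),-np.cos(a)])
c=np.array([450.6,298.9])-295*x-54*y; d=np.array([653.6,30.8])-c
x=np.array([np.cos(b),np.sin(b)]);y=np.array([np.sin(b),-np.cos(b)])
print(c,d@x,d@y)
```

```text
17.75 [631.70317674  57.6386501  219.40395115] [-1.79986999e+02 -3.86658928e-02  1.73476659e+02] [-0.64382071  0.69335883 -1.41297837]
[631.19733834  59.47234624] -25.54971174720209 -25.907429784887615
```

Emit:
jog_arm:
  plan:
    - [[0,0,-1.5],[-0.014,-0.014,0],-1]
    - [[0,0,-3.3],[-0.0235,-0.024,0],-1]
    - [[0,0,-3.3],[-0.0255,-0.026,0.01],-1]
    - [[0,0,-3.3],[-0.0255,-0.026,0.02],-1]
    - [[0,0,-3.3],[-0.0255,-0.026,0.03],-1]
    - [[0,0,-3.3],[-0.0255,-0.026,0.035],-1]
    - [[0,0,-3.3],[-0.0255,-0.026,0.035],-1]

```text
time: 18.62
tool_pos: [653.0, 31.0, 183.8]
tcp_rot: [-180.0, -0.1, 176.7]
ft_force: [0.2, 0.4, -1.6]
finger_gap: 14.3
```

Run:
```python
from h import *
s=sense(); print(s['time'],s['tool_pos'],s['tcp_rot'],s['ft_force'])
import pickle
C=cam("wrist"); p,d=snapshot("wrist"); cv2.imwrite("pics/w8.png",p); pickle.dump((C,p,d),open("pics/w8.pkl","wb"))
C=cam("scene"); p,d=snapshot("scene"); pickle.dump((C,p,d),open("pics/s8.pkl","wb")); cv2.imwrite("pics/s8.png",cv2.resize(p[190:310,210:370],None,fx=5,fy=5,interpolation=cv2.INTER_CUBIC))
```

```text
18.625 [652.95429658  31.00180314 183.76503622] [-1.79999822e+02 -6.93648675e-02  1.76685115e+02] [ 0.16483627  0.42339657 -1.55571846]
```

View pics/w8.png

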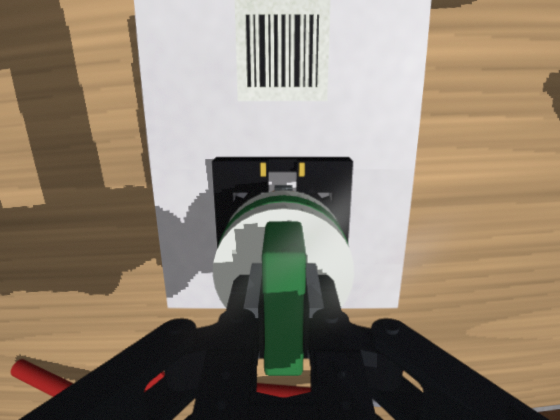

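View pics/s8.png

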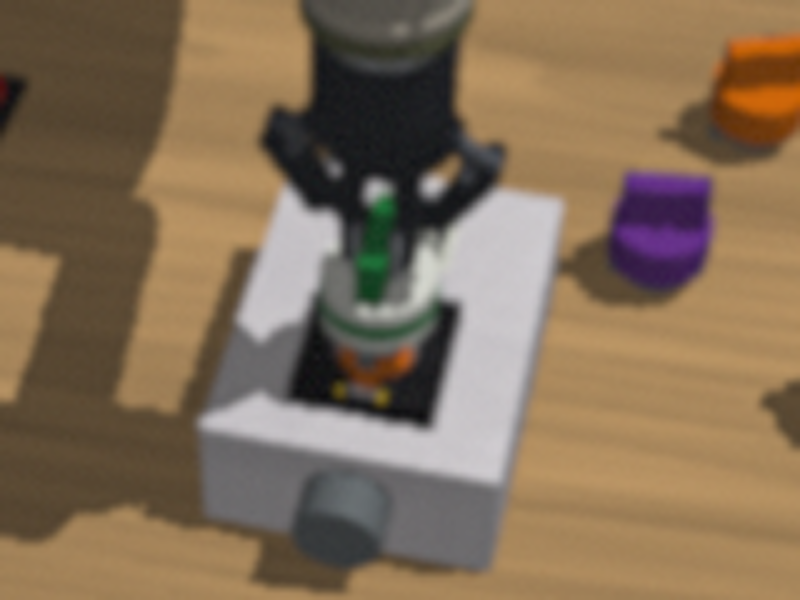

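The cartridge hovers above the collar, bar, lug and slot in one line (bar x≈284, yellow marks 263/301, collar edges 213/352). Checking against the collar edges from this nearer view.

Run:
```python
from h import *; import pickle
C,p,d=pickle.load(open("pics/w8.pkl","rb")); X=cloud(C,d)
hsv=cv2.cvtColor(p,cv2.COLOR_BGR2HSV)
m=hsv[...,2]<60
e=[next(r for r in range(140,180) if m[r,c]) for c in range(222,345,10)]; print(e)
P=onplane(C,[[222,e[0]-.5],[282,e[6]-.5],[342,e[-1]-.5]],100); print(P.round(1), np.degrees(np.arctan2(P[2,0]-P[0,0],-(P[2,1]-P[0,1]))))
L=[next(c for c in range(200,240) if m[r,c]) for r in (165,175,185,195)]; Rr=[next(c for c in range(365,330,-1) if m[r,c]) for r in (165,175,185,195)]; print(L,Rr)
print(onplane(C,[[L[1]-.5,175],[Rr[1]+.5,175]],100).round(1))
y=(hsv[...,0]>18)&(hsv[...,0]<35)&(hsv[...,1]>130)&(hsv[...,2]>130)
v,u=np.nonzero(y[155:185,255:310]); print(u.min()+255,u.max()+255,onplane(C,[[(u.min()+u.max())/2+255,170]],100).round(1))
# green bar top
g=cv2.inRange(hsv,(45,60,20),(85,255,255)); v,u=np.nonzero(g[225:240,255:320]); print("bar",u.min()+255,u.max()+255)
P=X[225:250,270:298].reshape(-1,3); P=P[abs(P[:,2]-196)<6];print("bar depth end",len(P), np.percentile(P,[1,50,99],axis=0).round(1))
# lug bottom at z~115
print("lug",onplane(C,[[283,182]],119).round(1))
```

```text
[157, 157, 157, 158, 158, 157, 157, 157, 158, 158, 158, 158, 158]
[[607.3  -2.2 100. ]
 [609.4  33.3 100. ]
 [612.   68.8 100. ]] 176.18354730143307
[212, 213, 213, 214] [351, 350, 349, 338]
[[618.1  -9.2 100. ]
 [622.9  73.8 100. ]]
261 304 [[617.5  33.1 100. ]]
bar 264 300
bar depth end 125 [[625.4  28.2 190.1]
 [625.8  33.  192. ]
 [626.4  38.1 193.9]]
lug [[620.1  33.3 119. ]]
```

Views put the socket at x = 651.3–653.8, y ≈ 30.5–31; I take (652.8, 30.8) and descend gently, feeling for the rim.

Emit:
jog_arm:
  plan:
    - [[0,0,0],[0.0008,0.0,0.006],-1]
    - [[0,0,0],[0.0008,0.0,0.012],-1]
    - [[0,0,0],[0.0008,0.0,0.015],-1]
    - [[0,0,0],[0.0008,0.0,0.017],-1]
    - [[0,0,0],[0.0008,0.0,0.018],-1]
    - [[0,0,0],[0.0008,0.0,0.018],-1]

```text
time: 19.48
tool_pos: [652.7, 30.7, 166.5]
tcp_rot: [-180.0, 0.0, 176.7]
ft_force: [0.7, 0.7, -1.8]
finger_gap: 14.6
```

Run:
```python
from h import *
s=sense(); print(s['time'],s['tool_pos'],s['tcp_rot'],s['ft_force'],s['wrist_torque'])
p,d=snapshot("wrist"); cv2.imwrite("pics/w9.png",p)
```

```text
19.475 [652.71167115  30.66466558 166.52657511] [-1.79999256e+02  3.96452217e-03  1.76664033e+02] [ 0.65349415  0.66534773 -1.82518353] [0.03654165 0.02409407 0.04382051]
```

View pics/w9.png

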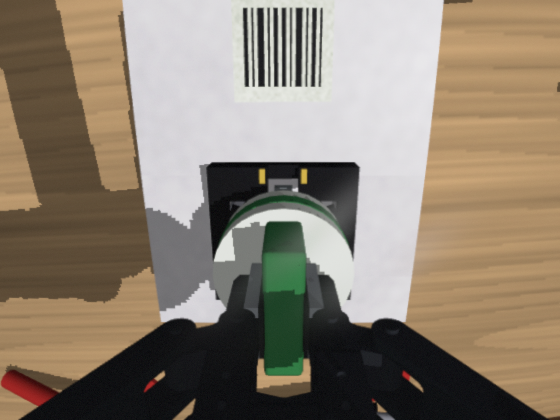

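No contact force with the underside ~3 mm below the rim; the lug sits in the slot at (283,187) between the yellow marks. Press on.

Emit:
jog_arm:
  plan:
    - [[0,0,0],[0,0,0.002],-1]
    - [[0,0,0],[0,0,0.004],-1]
    - [[0,0,0],[0,0,0.006],-1]
    - [[0,0,0],[0,0,0.008],-1]
    - [[0,0,0],[0,0,0.009],-1]
    - [[0,0,0],[0,0,0.009],-1]

```text
time: 20.27
tool_pos: [652.8, 30.7, 157.9]
tcp_rot: [-180.0, 0.0, 176.7]
ft_force: [-2.3, 0.0, 4.0]
finger_gap: 14.5
```

Run:
```python
from h import *
s=sense(); print(s['time'],s['tool_pos'],s['tcp_rot'],s['ft_force'],s['wrist_torque'])
```

```text
20.275 [652.81289584  30.65815936 157.87742835] [-1.79999078e+02  2.62186639e-02  1.76666356e+02] [-2.3436199   0.03811198  3.98380704] [-0.00107369  0.47900168 -0.01346236]
```

Spring reaction ≈6 N (about 4 mm in), and a small -2.3 N sideways push, so I ease 0.8 mm toward -x while going on down.

Emit:
jog_arm:
  plan:
    - [[0,0,0],[0.0008,0,0.0005],-1]
    - [[0,0,0],[0.0008,0,0.002],-1]
    - [[0,0,0],[0.0008,0,0.0035],-1]
    - [[0,0,0],[0.0008,0,0.005],-1]
    - [[0,0,0],[0.0008,0,0.0055],-1]
    - [[0,0,0],[0.0008,0,0.0055],-1]

```text
time: 21.02
tool_pos: [652.6, 30.7, 152.9]
tcp_rot: [180.0, 0.1, 176.7]
ft_force: [-1.0, -0.2, 7.2]
finger_gap: 14.5
```

Run:
```python
from h import *
s=sense(); print(s['time'],s['tool_pos'],s['tcp_rot'],s['ft_force'],s['wrist_torque'])
```

```text
21.025 [652.61502799  30.65529763 152.94405136] [1.79998517e+02 1.16731573e-01 1.76664587e+02] [-1.0281204  -0.20239599  7.17435919] [0.02492596 0.14822427 0.02225695]
```

Emit:
jog_arm:
  plan:
    - [[0,0,0],[0,0,0.001],-1]
    - [[0,0,0],[0,0,0.002],-1]
    - [[0,0,0],[0,0,0.0025],-1]
    - [[0,0,0],[0,0,0.0025],-1]

```text
time: 21.52
tool_pos: [652.7, 30.6, 151.9]
tcp_rot: [-180.0, 0.1, 176.7]
ft_force: [-5.3, -0.1, 14.6]
finger_gap: 14.2
```

Run:
```python
from h import *
s=sense(); print(s['time'],s['tool_pos'],s['tcp_rot'],s['ft_force'],s['wrist_torque'])
```

```text
21.525 [652.71881136  30.57953322 151.87501092] [-1.79995589e+02  1.48494484e-01  1.76664098e+02] [-5.25826805 -0.09964654 14.59874565] [0.00520272 1.01614722 0.0631143 ]
```

Shoulder contact: force jumps to 16 N net, height stops at 151.9. Ease 1.5 mm (still well below the lip) and twist clockwise.

Emit:
jog_arm:
  plan:
    - [[0,0,0],[0.0005,0,-0.0015],-1]
    - [[0,0,3],[0.0005,0,-0.0015],-1]
    - [[0,0,8],[0.0005,0,-0.0015],-1]
    - [[0,0,14],[0.0005,0,-0.0015],-1]
    - [[0,0,20],[0.0005,0,-0.0015],-1]
    - [[0,0,26],[0.0005,0,-0.0015],-1]
    - [[0,0,32],[0.0005,0,-0.0015],-1]
    - [[0,0,38],[0.0005,0,-0.0015],-1]
    - [[0,0,42],[0.0005,0,-0.0015],-1]
    - [[0,0,45],[0.0005,0,-0.0015],-1]
    - [[0,0,45],[0.0005,0,-0.0015],-1]

```text
time: 22.9
tool_pos: [652.4, 30.8, 152.3]
tcp_rot: [179.9, 0.1, 131.6]
ft_force: [-0.2, 0.0, 8.2]
finger_gap: 14.6
```

Run:
```python
from h import *
s=sense(); print(s['time'],s['tool_pos'],s['tcp_rot'],s['ft_force'],s['wrist_torque'],s['finger_gap'])
p,d=snapshot("wrist"); cv2.imwrite("pics/w10.png",p)
```

```text
22.9 [652.40284217  30.82404755 152.25971933] [1.79877199e+02 1.02448808e-01 1.31621149e+02] [-0.16097543  0.00891208  8.19150666] [ 0.09621574  0.03700267 -0.14896517] 14.596193627601924
```

View pics/w10.png

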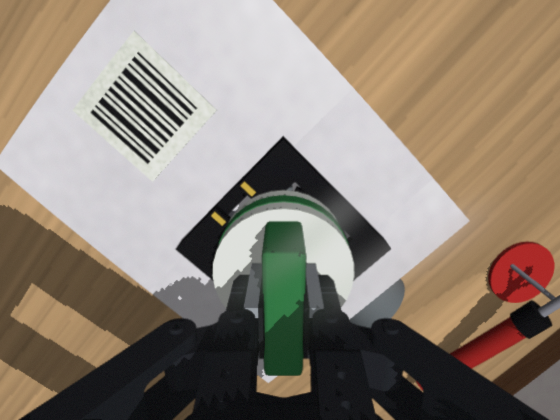

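Half-way: the cartridge turned with the tool (bar still square in the jaws, slot marks now at (232,203)), torque small. Turn the rest.

Emit:
jog_arm:
  plan:
    - [[0,0,3],[0,0,0],-1]
    - [[0,0,8],[0,0,0],-1]
    - [[0,0,14],[0,0,0],-1]
    - [[0,0,20],[0,0,0],-1]
    - [[0,0,26],[0,0,0],-1]
    - [[0,0,32],[0,0,0],-1]
    - [[0,0,38],[0,0,0],-1]
    - [[0,0,42],[0,0,0],-1]
    - [[0,0,44.5],[0,0,0],-1]
    - [[0,0,45],[0,0,0],-1]
    - [[0,0,45],[0,0,0],-1]

```text
time: 24.32
tool_pos: [652.4, 30.8, 152.3]
tcp_rot: [179.8, -0.0, 86.7]
ft_force: [0.1, -0.3, 7.8]
finger_gap: 14.7
```

Run:
```python
from h import *
s=sense(); print(s['time'],s['tool_pos'],s['tcp_rot'],s['ft_force'],s['wrist_torque'],s['finger_gap'])
```

```text
24.325 [652.43242952  30.79231495 152.27552476] [ 1.79834935e+02 -5.63835472e-03  8.66669014e+01] [ 0.10146095 -0.3325354   7.80015347] [ 0.01848948 -0.02765667  0.0381406 ] 14.685780420853591
```

Emit:
jog_arm:
  plan:
    - [[0,0,0],[0,0,0.001],-1]
    - [[0,0,0],[0,0,0.002],-1]
    - [[0,0,0],[0,0,0.0025],-1]
    - [[0,0,0],[0,0,0.0025],-1]
    - [[0,0,0],[0,0,0.0025],-1]
    - [[0,0,0],[0,0,0.0025],-1]

```text
time: 25.08
tool_pos: [652.5, 30.8, 151.8]
tcp_rot: [179.8, -0.0, 86.7]
ft_force: [-7.0, -0.5, 20.0]
finger_gap: 14.5
```

Run:
```python
from h import *
import pickle
s=sense(); print(s['time'],s['tool_pos'],s['tcp_rot'],s['ft_force'],s['wrist_torque'],s['finger_gap'])
C=cam("wrist"); p,d=snapshot("wrist"); cv2.imwrite("pics/w11.png",p); X=cloud(C,d); np.save("pics/w11X.npy",X)
hsv=cv2.cvtColor(p,cv2.COLOR_BGR2HSV)
m=(cv2.inRange(hsv,(45,60,20),(85,255,255))>0)&(X[...,2]>150); m[:215]=0
print("bar top",np.percentile(X[m][:,2],[10,50,90,99]),cv2.minAreaRect(X[m&(X[...,2]>160)][:,:2].astype(np.float32)))
w=(hsv[...,1]<40)&(hsv[...,2]>150); w[:205]=0;w[300:]=0;w[:,:215]=0;w[:,355:]=0; print("can top",np.median(X[w][:,2]))
p,d=snapshot("scene"); cv2.imwrite("pics/s11.png",p)
```

```text
25.075 [652.49203659  30.79479592 151.80688456] [ 1.79800024e+02 -3.04423951e-03  8.66776140e+01] [-7.04879134 -0.47409146 20.04408545] [ 0.01048345  1.19503026 -0.02640236] 14.516891474240655
bar top [163.29200933 164.60875413 165.41488772 167.71645196] ((655.783447265625, 58.42658233642578), (110.3401870727539, 18.79520034790039), 83.8683090209961)
can top 130.7767453827444
```

View pics/w11.png

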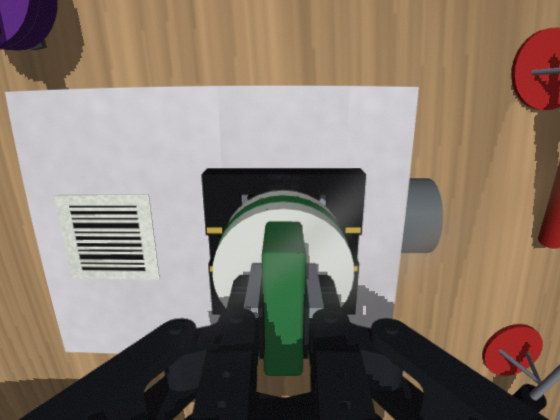

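View pics/s11.png

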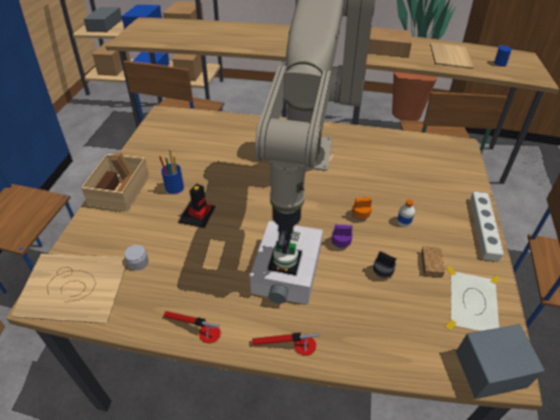

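The cartridge is down on the collar with its bar across the slots (slot marks at (212,230) and (355,230) lie square to the bar); can top at 130.8 mm (home: 130), bar top 164.6 (home: 164). Scene view: scanner on its pad at (198,205), spent at (385,265), bystanders unmoved. Brief hold check, then hand in.

Emit:
jog_arm:
  plan:
    - [[0,0,0],[0,0,0],-1]
    - [[0,0,0],[0,0,0],-1]
    - [[0,0,0],[0,0,0],-1]
    - [[0,0,0],[0,0,0],-1]
    - [[0,0,0],[0,0,0],-1]
    - [[0,0,0],[0,0,0],-1]

```text
time: 25.92
tool_pos: [652.5, 30.8, 151.8]
tcp_rot: [179.8, -0.0, 86.7]
ft_force: [-7.5, -0.2, 19.6]
finger_gap: 14.7
```

Run:
```python
from h import *
s=sense(); print(s['time'],s['tool_pos'],s['tcp_rot'],s['ft_force'],s['finger_gap'])
if s['ft_force'][2]>12 and abs(s['tool_pos'][2]-151.8)<0.8: print("hand in",hand_in())
```

```text
25.925 [652.48399438  30.77676611 151.79885804] [ 1.79801997e+02 -4.18383488e-03  8.66724442e+01] [-7.45161581 -0.20005425 19.58808431] 14.677477584748372
the job is handed in; nothing more can be done
hand in None
```

The job is done and handed in at 25.9 s; the hand-in gives no verdict. I held the scanner upright about 72 mm above the label for about 2 s, then stood it back on its pad. The fresh cartridge went into the socket, down to the collar and a quarter turn clockwise, and the arm is still gripping and pressing it.

**Last checks:**
- **Cartridge:** about 20 N downward push, steady over the final 0.75 s. The can top measured 130.8 mm and the bar top 164.6 mm, against 130 and 164 mm when fully home. The tool had turned 90° from the insertion yaw, and the jaw opening was steady at about 14.6 mm.
- **Scanner:** measured upright on its pad after release at (423.8, -302.6) mm, within 1 mm of its first position.
- **Spent cartridge and the others:** unmoved, judged by eye in the final scene picture rather than measured.

**Disagreements:**
- My views of the socket differed by about 2.5 mm in x (651.3 to 653.8). I used 652.8 and eased toward -x by the sideways force.
- About 7 N of sideways force remained at the end, with no measurable shift.
- A bar outline I fitted in the last picture came out 110 mm long instead of 56. It had caught other pixels, so I ignored it and used the heights.

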